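# Add a split spacer to the micromanipulator's stop pillar

### The job

Slide the loose blue split spacer sideways under the red knob, fully onto the stop pillar's stem, so that it lies flat on the silver spacer already there with its slot facing the opposite way from the silver one's slot. Leave the silver spacer where it is, and do not disturb the loose black spacer.

Things in the scene. Friction and masses are not known exactly. Their poses are not given: they have to be found in the camera images.
- blue_center (a point): Centre (half-way up) of the blue split spacer, loose, flat on the table: an aluminium disc 60 mm in diameter, 16 mm thick, 60 to 120 g, with a slot 22 mm wide that runs in from the rim, past the centre, to a flat end 7 mm beyond it. Its x axis points from the centre out through the slot's open mouth, z is up. The rim has two flats 54 mm apart, parallel to the slot, at +y and -y: grip it there.
- fitted_slot (a point): Middle of the slot's mouth, at the rim and half-way up, of the silver (bare aluminium) split spacer already on the pillar, loose, resting on the base plate. Same shape and size as the blue one; its centre is 30 mm from this point along -x. Its x axis points outward through the slot's mouth, z is up.
- pillar: Fixed stop pillar: black base plate 90 x 90 x 14 mm, an upright steel stem 8 mm in diameter in its middle, and on top a red knob 32 mm in diameter, its underside 70 mm and its top 84 mm above the table. The origin is on the stem's axis at table height; z is up. The silver spacer fills 14 to 30 mm above the table, which leaves 40 mm free under the knob; the knob is too wide for a slot to pass over.
- spare_center (a point): Centre (half-way up) of a loose black split spacer of the same shape and size as the blue one, flat on the table; axes as for the blue one. Not to be used. (A loose brass ring without a slot also lies on the table and is not to be used.)
Things that resemble listed ones, but are neither listed nor needed, are in the scene too. What is shaped like the pillar but green is not meant. Of the things that look like the part that bears blue_center, the larger one is meant.

How it is judged:
By the outcome, as a careful person would: the job done as asked, in the order asked, and still so for the second after the job is handed in, with the robot touching nothing.
It also fails if it takes over 38 s, if anything falls off the work surface, if the arm or the gripper's body presses on something with over 40 N, if the wrist force passes 120 N, or if a joint passes its speed limit or range.

### The arm

A 6-joint arm with a two-finger parallel gripper is mounted at the origin on the work surface. World frame = base frame: x ahead of the robot, y to its left, z up, the work surface at z = 0. Lengths are in m, angles in degrees, forces in N, time in s.
With the tool pointing down it reaches from about 0.275 to 0.975 m from the base axis. Payload 8.4 kg.
Tool frame: the origin (TCP) lies at the very end of the fingers, on their centre line; the grasp point (between the pads) lies 19 mm behind it (grip_depth is the z of the grasp point in the tool frame, in m); z points along the fingers, y is the direction in which the jaws open and shut (so a half turn about z gives the same grasp; the last joint's range is limited). The gripper opens to 92 mm and grips with 3 to 60 N. Pads are 20 mm wide; open, the fingers measure 128 mm over their backs; the gripper's body (75 mm by 189 mm) begins 69 mm behind the grasp point.
Start: joints at [-69.695, 20.225, 93.587, -0, 66.188, -0.138], TCP at [0.218, -0.586, 0.215] pointing down, gripper open.
Joint ranges: [-150.9, 150.9], [-52.94, 120.26], [3.33, 152.33], [-74.26, 254.26], [0, 154.13], [-172.89, 172.89]. Speed limits (degrees/s): [127.2, 127.2, 159.86, 180, 180, 180].

### API

Orientations are given as [roll, pitch, yaw] about the fixed x, y, z axes, in that order (R = Rz(yaw) Ry(pitch) Rx(roll)).
In Python, from bench import move_pose, servo_line, goto_joints, open_jaws, close, sleep, solve_ik, read_camera, camera_params, IKError, hand_in, current_time_s, current_joint_pos, current_qd, current_effort, current_tcp_pos, current_tcp_rot, current_ft_force, current_torque, current_width, grip_depth gives the robot as it stands. The module is installed in compiled form; this text tells all that it offers. Calls block until the motion is done:
- move_pose(position, orientation): joint-space move of the TCP to a pose.
- servo_line(position, attitude=None, vel=0.15): straight line of the TCP; attitude=None keeps the orientation; vel is the mean speed in m/s.
- goto_joints(angles): joint-space move.
- open_jaws() and close(): open the fingers fully, or close them until they stop; the grip force is fixed at half the most.
- sleep(seconds).
- solve_ik(position, orientation): joint angles nearest the present ones, or None.
- read_camera(name): name is "scene" or "top"; returns the picture (384x512x3 uint8, blue, green, red); there is no depth.
- camera_params(name): a dict with "mtx" (3x3 intrinsics, pixels), "position" and "attitude" of the camera in the world. Camera axes: x right, y up, looking along -z (the intrinsics and any distortion apply to the point x, -y, -z); pixel columns grow to the right and rows downward; lengths in m; the calibration is good to about 2 mm. A picture is of the moment at which its call begins. camera_params takes no time and is no camera call.
A pose or a line that the arm cannot do raises IKError and nothing moves.
- hand_in(): hands the job in, once; it reports no verdict.
Readings, each from a call of its own:
- current_time_s(): time.
- current_joint_pos(): joint angles.
- current_qd(): joint speeds.
- current_effort(): joint torques, N m.
- current_tcp_pos(): TCP position.
- current_tcp_rot(): TCP orientation.
- current_ft_force(): force on the tool from outside, world axes, zero at the start.
- current_torque(): the same for the moment, N m.
- current_width(): finger opening in m.
Only numpy, scipy, OpenCV 4.12 (cv2) and the standard library are available. Lean on these libraries where they do the work, as an engineer would, in place of code of your own. Each camera call takes 0.05 s, during which the arm holds its last target.

## Working session

There is one attempt and no reset: what is moved stays moved. The work goes in short steps, each a Python script; the robot and the scene stay as the last script left them, time stands still between calls to the robot, and variables do not carry over. Pictures are saved under pics/ and viewed, and the job is handed in when it is done.

```bash
mkdir -p pics; ls; python3 - <<'E'
from bench import *
import cv2
for n in("scene","top"):
    cv2.imwrite(f"pics/{n}0.png",read_camera(n)); print(n,camera_params(n))
print(current_time_s(),current_tcp_rot(),grip_depth if not callable(grip_depth) else grip_depth(), current_width())
E
```

```text
pics
scene {'mtx': array([[443.48113044,   0.        , 252.18732039],
       [  0.        , 443.48113044, 193.33838785],
       [  0.        ,   0.        ,   1.        ]]), 'position': array([ 1.13151067, -0.07222861,  0.87079536]), 'attitude': array([36.96414931, -0.6083819 , 82.08486998])}
top {'mtx': array([[387.01622026,   0.        , 256.20986954],
       [  0.        , 387.01622026, 184.4683689 ],
       [  0.        ,   0.        ,   1.        ]]), 'position': array([0.43370969, 0.04912646, 1.15983406]), 'attitude': array([  5.84591916,   0.30874387, -91.22386665])}
0.1 [-1.79925460e+02 -2.04067616e-04  2.04415755e+01] -0.0187 0.09185421241857593
```

View pics/scene0.png

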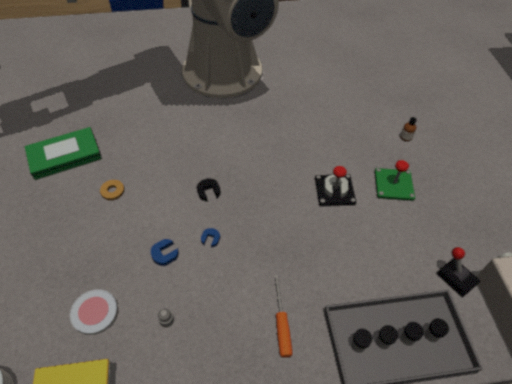

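View pics/top0.png

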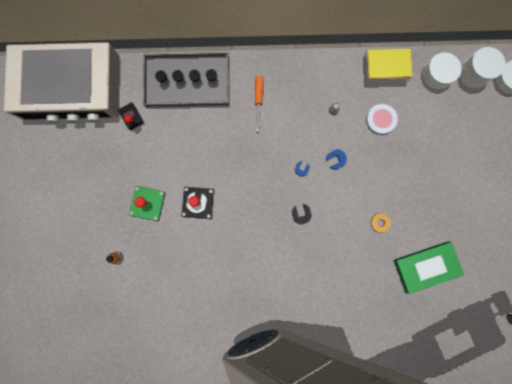

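```bash
cat > h.py <<'E'
import numpy as np, cv2
from scipy.spatial.transform import Rotation as R
from bench import *
def ray(n,px):
    p=camera_params(n);K=p["mtx"]
    d=np.linalg.inv(K)@np.array([px[0],px[1],1.]); d=np.array([d[0],-d[1],-d[2]])
    return p["position"],R.from_euler('xyz',p["attitude"],degrees=True).as_matrix()@d
def plane(n,px,z):
    o,d=ray(n,px); return o+d*(z-o[2])/d[2]
def proj(n,X):
    p=camera_params(n);c=R.from_euler('xyz',p["attitude"],degrees=True).as_matrix().T@(np.array(X)-p["position"])
    q=p["mtx"]@np.array([c[0],-c[1],-c[2]]);return q[:2]/q[2]
def crop(img,c,r,out,s=8):
    x,y=map(int,c);k=img[max(0,y-r):y+r,max(0,x-r):x+r]
    return cv2.resize(k,(2*r*s,2*r*s),interpolation=cv2.INTER_CUBIC)
E
python3 - <<'E'
from h import *
s=cv2.imread("pics/scene0.png");t=cv2.imread("pics/top0.png")
a=np.hstack([crop(t,(325,165),32,0,6),crop(t,(197,203),32,0,6)])
b=np.hstack([crop(s,(180,245),32,0,6),crop(s,(337,187),32,0,6)])
cv2.imwrite("pics/c1.png",cv2.resize(np.vstack([a,b]),(600,600)))
for n,im in(("top",t),("scene",s)):
    hsv=cv2.cvtColor(im,cv2.COLOR_BGR2HSV)
    for nm,lo,hi in(("blue",(100,120,40),(125,255,255)),("red",(0,190,90),(6,255,255))):
        m=cv2.inRange(hsv,lo,hi)
        k,l,st,c=cv2.connectedComponentsWithStats(m)
        for i in range(1,k):
            if st[i,4]>20: print(n,nm,st[i],c[i].round(1),plane(n,c[i],0.008 if nm=="blue" else .077).round(4))
E
```

```text
top blue [327 150  19  19 183] [337.5 158. ] [ 0.6264 -0.1936  0.008 ]
top blue [295 162  14  14  89] [301.1 169.9] [ 0.5929 -0.0829  0.008 ]
top red [124 115   9   8  48] [128.1 118.5] [0.7427 0.4159 0.077 ]
top red [135 198  10   9  62] [140.  202.1] [0.5022 0.3793 0.077 ]
scene blue [110   0  52  11 485] [134.6   4.3] [-0.4008 -0.2734  0.008 ]
scene blue [201 229  19  17 166] [210.6 235.5] [ 0.5961 -0.0838  0.008 ]
scene blue [151 240  27  25 380] [162.6 252.7] [ 0.6262 -0.1924  0.008 ]
scene red [396 161  12   9  79] [401.8 165.1] [0.5042 0.3806 0.077 ]
scene red [334 167  12   9  84] [339.4 171.2] [0.5032 0.2292 0.077 ]
scene red [453 248  11  10  68] [458.5 252.3] [0.7454 0.4167 0.077 ]
```

View pics/c1.png

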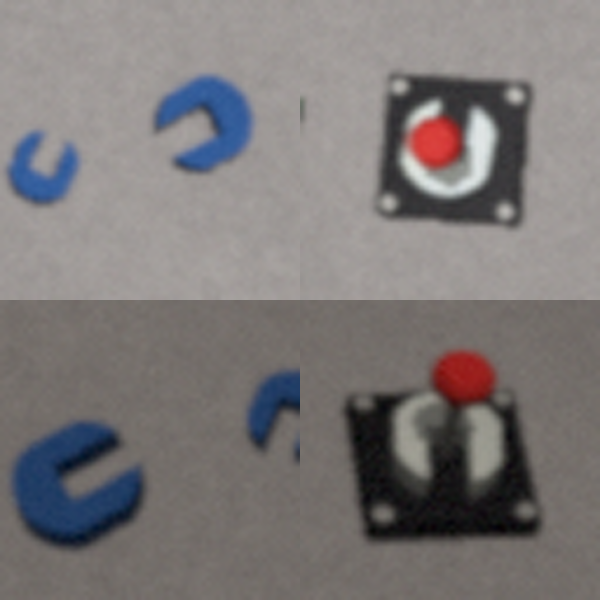

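Candidates: the larger blue spacer is at top (337,158) / scene (163,253). The smaller blue one is at top (301,170), the black spare at top (302,214) and the brass ring at top (381,223). Red-knobbed pillars: black with the silver spacer at top (197,203), green at (147,203), and a small black one at (130,117). I choose the larger blue spacer and the black pillar with the silver spacer. In the crop, the blue mouth points left and down, and the silver mouth points up (+x).

```bash
cat > meas.py <<'E'
from h import *
U=8
def mask_pts(n,im,c,r,fn):
    x,y=int(c[0])-r,int(c[1])-r
    k=cv2.resize(im[y:y+2*r,x:x+2*r],None,fx=U,fy=U,interpolation=cv2.INTER_CUBIC)
    m=fn(k); cs,_=cv2.findContours(m,cv2.RETR_EXTERNAL,cv2.CHAIN_APPROX_NONE)
    ct=max(cs,key=cv2.contourArea)[:,0,:]
    return m,(ct+.5)/U-.5+[x,y],k
def analyse(n,ct,z):
    P=np.array([plane(n,p,z)[:2] for p in ct])*1000
    P32=P.astype(np.float32).reshape(-1,1,2)
    (c,r)=cv2.minEnclosingCircle(P32)
    h=cv2.convexHull(P32)
    def cen(a): M=cv2.moments(a);return np.array([M['m10'],M['m01']])/M['m00'],M['m00']
    ch,ah=cen(h);cc,ac=cen(P32)
    v=(ch*ah-cc*ac)/(ah-ac)-cc
    return np.array(c),r,ch,np.degrees(np.arctan2(v[1],v[0])),np.sqrt(ah)
E
python3 - <<'E'
from meas import *
blue=lambda k:cv2.inRange(cv2.cvtColor(k,cv2.COLOR_BGR2HSV),(95,90,25),(130,255,255))
for n,c in(("top",(337,158)),("scene",(165,252))):
    im=cv2.imread(f"pics/{n}0.png")
    m,ct,k=mask_pts(n,im,c,20,blue)
    print(n,"blue",*analyse(n,ct,.016 if n=="top" else .016))
    k[m==0]//=2; cv2.imwrite(f"pics/m_{n}.png",k)
for n,c in(("top",(197,203)),("scene",(337,187))):
    im=cv2.imread(f"pics/{n}0.png")
    # base plate + dark
    def dark(k):
        g=cv2.cvtColor(k,cv2.COLOR_BGR2HSV)[...,2]; return cv2.inRange(g,0,75)
    m,ct,k=mask_pts(n,im,c,26,dark)
    P=np.array([plane(n,p,.014)[:2] for p in ct])*1000
    print(n,"base",cv2.minAreaRect(P.astype(np.float32)))
    def sil(k):
        h=cv2.cvtColor(k,cv2.COLOR_BGR2HSV); return cv2.inRange(h,(0,0,150 if n=="top" else 105),(180,70,255))
    b=(196,203) if n=="top" else(338,186)
    m2=cv2.morphologyEx(sil(k),cv2.MORPH_OPEN,np.ones((3,3)))
    k[m2==0]//=2; cv2.imwrite(f"pics/s_{n}.png",k)
a=[cv2.resize(cv2.imread(f"pics/{f}.png"),(300,300)) for f in("m_top","m_scene","s_top","s_scene")]
cv2.imwrite("pics/m1.png",np.vstack([np.hstack(a[:2]),np.hstack(a[2:])]))
E
```

```text
top blue [ 622.79376221 -187.18115234] 30.50352668762207 [ 623.06722369 -188.02646862] 117.84082462304535 51.17225077103917
scene blue [ 628.20935059 -188.39672852] 32.20975112915039 [ 628.52361164 -188.3924796 ] 113.99666514184078 53.23427131427794
top base ((501.16351318359375, 227.9856719970703), (88.02471923828125, 87.79417419433594), 84.37554168701172)Traceback (most recent call last):
  File "<stdin>", line 14, in <module>
  File "h.py", line 9, in plane
    o,d=ray(n,px); return o+d*(z-o[2])/d[2]
        ~~~^^^^^^
  File "h.py", line 5, in ray
    p=camera_params(n);K=p["mtx"]
ValueError: time passes only in moves, steps and waits
```

```bash
python3 - <<'E'
from bench import *
import json
json.dump({n:{k:v.tolist() for k,v in camera_params(n).items()} for n in("scene","top")},open("cam.json","w"))
E
sed -i 's/^from bench import \*/from bench import *\nimport json\n_C={n:{k:np.array(v) for k,v in d.items()} for n,d in json.load(open("cam.json")).items()}/; s/camera_params(n)/_C[n]/' h.py
cat > m2.py <<'E'
from meas import *
for n,c in(("top",(197,203)),("scene",(337,187))):
    im=cv2.imread(f"pics/{n}0.png")
    def dark(k):
        g=cv2.cvtColor(k,cv2.COLOR_BGR2HSV)[...,2]; return cv2.inRange(g,0,75 if n=="top" else 60)
    m,ct,k=mask_pts(n,im,c,26,dark)
    P=np.array([plane(n,p,.014)[:2] for p in ct])*1000
    print(n,"base",cv2.minAreaRect(P.astype(np.float32)))
    h=cv2.cvtColor(k,cv2.COLOR_BGR2HSV)
    s=cv2.inRange(h,(0,0,125 if n=="top" else 85),(180,70,255))
    k2=k.copy();k2[s==0]//=3; cv2.imwrite(f"pics/s_{n}.png",k2)
    # silver blob: largest not touching border
    num,l,st,cc=cv2.connectedComponentsWithStats(s)
    for i in range(1,num):
        if st[i,4]>800 and st[i,0]>0 and st[i,1]>0 and st[i,0]+st[i,2]<k.shape[1] and st[i,1]+st[i,3]<k.shape[0]:
            px=cc[i]; px=(px+.5)/U-.5+[c[0]-26,c[1]-26]; print(n,st[i],px,plane(n,px,.03)*1000)
a=[cv2.resize(cv2.imread(f"pics/{f}.png"),(380,380)) for f in("s_top","s_scene")]
cv2.imwrite("pics/m1.png",np.hstack(a))
E
python3 m2.py
```

```text
top base ((501.16351318359375, 227.9856719970703), (88.02471923828125, 87.79417419433594), 84.37554168701172)
top [ 132  123   62   60 1632] [190.8816636 194.8950674] [522.99213991 244.71768539  30.        ]
top [  122   136   167   154 11277] [198.17907577 205.08841558] [492.67441722 223.51058997  30.        ]
scene base ((508.9400634765625, 226.2432861328125), (90.42394256591797, 94.40531921386719), 84.37846374511719)
scene [ 231  129   68  136 7153] [343.64926429 184.7555309 ] [508.94799462 246.33311113  30.        ]
```

View pics/m1.png

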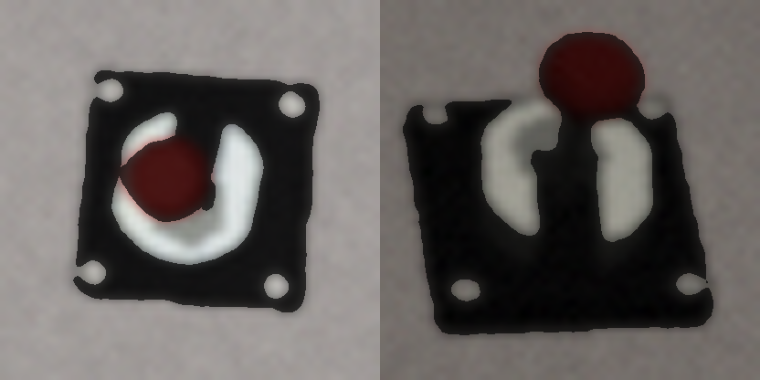

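```bash
cat > m3.py <<'E'
from meas import *
# knob
for n,c in(("top",(197,203)),("scene",(337,187))):
    im=cv2.imread(f"pics/{n}0.png")
    hs=lambda k:(lambda h:cv2.inRange(h,(0,150,50),(8,255,255))|cv2.inRange(h,(172,150,50),(180,255,255)))(cv2.cvtColor(k,cv2.COLOR_BGR2HSV))
    m,ct,k=mask_pts(n,im,c,26,hs)
    (cx,r)=cv2.minEnclosingCircle(ct.astype(np.float32)); print(n,"knob",cx,r,plane(n,cx,.08)*1000)
    h=cv2.cvtColor(k,cv2.COLOR_BGR2HSV)
    s=cv2.inRange(h,(0,0,125 if n=="top" else 85),(180,70,255))
    cs,_=cv2.findContours(s,cv2.RETR_EXTERNAL,cv2.CHAIN_APPROX_NONE)
    # silver slot edges in crop(416px) coords; boxes from 380px view
    f=416/380
    boxes=[((212,125),(230,180)),((255,135),(270,180))] if n=="top" else [((150,165),(166,220)),((212,150),(232,225)),((95,140),(110,190)),((266,140),(280,190))]
    for (a,b),(cc_,d) in boxes:
        P=np.vstack([q[:,0] for q in cs]).astype(float)
        P=P[(P[:,0]>a*f)&(P[:,0]<cc_*f)&(P[:,1]>b*f)&(P[:,1]<d*f)]
        if len(P)<10: print("none");continue
        W=np.array([plane(n,(p+.5)/U-.5+[c[0]-26,c[1]-26],.03)[:2] for p in P])*1000
        vx,vy,x0,y0=cv2.fitLine(W.astype(np.float32),cv2.DIST_HUBER,0,.01,.01).ravel()
        if vx<0:vx,vy=-vx,-vy
        yy=y0+(503-x0)*vy/vx
        print(n,"edge ang",np.degrees(np.arctan2(vy,vx)),"y at x=503:",yy, len(P), W[:,0].min(),W[:,0].max())
E
python3 m3.py
```

```text
top knob (194.0, 200.6875) 5.395772457122803 [502.61776022 227.40691176  80.        ]
none
none
scene knob (339.4371643066406, 171.29818725585938) 6.396147727966309 [505.98206031 228.02299475  80.        ]
none
none
none
none
```

```bash
sed -i 's/s,cv2.RETR_EXTERNAL/s,cv2.RETR_LIST/' m3.py; python3 m3.py
```

```text
top knob (194.0, 200.6875) 5.395772457122803 [502.61776022 227.40691176  80.        ]
top edge ang -14.406283 y at x=503: 220.27925 53 507.27741027989737 525.8575563948723
top edge ang 8.475151 y at x=503: 198.64244 40 503.57167542177774 517.89543532704
scene knob (339.4371643066406, 171.29818725585938) 6.396147727966309 [505.98206031 228.02299475  80.        ]
scene edge ang -10.408404 y at x=503: 218.25291 60 500.37458744285277 522.6044886226107
scene edge ang -12.627397 y at x=503: 239.40694 82 497.0502951375385 527.4412270571879
scene edge ang -12.553862 y at x=503: 200.39398 54 487.9872821259561 507.9933386403127
scene edge ang -15.305979 y at x=503: 258.0058 53 495.5075910391835 515.2617903247465
```

```bash
python3 - <<'E'
from h import *
y=116
p=[.6247,-.1885]
for q,a in(([*p,.2],y),([*p,.003],y),([.6,.205,.2],167),([.503,.2285,.034],167)): print(solve_ik(q,[180,0,a]))
move_pose([*p,.15],[180,0,y]); print(current_time_s(),current_tcp_pos())
for n in("scene",): cv2.imwrite(f"pics/{n}1.png",read_camera(n))
E
```

```text
[-16.92262792  23.40128519  90.79728666   0.          65.80142816
 -42.92262792]
[-16.92262792  36.70608028  97.58659809   0.          45.70732163
 -42.92262792]
[ 18.72804122  21.79217513  93.23278892   0.          64.97503595
 -58.27195878]
[ 24.27551703  27.50694133 110.09620027   0.          42.39685841
 -52.72448297]
2.1583 [ 0.62443268 -0.18950072  0.15015416]
```

View pics/scene1.png

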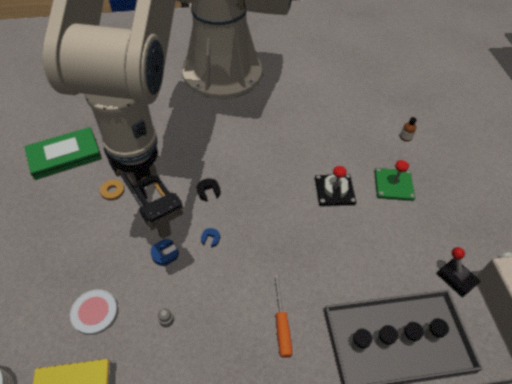

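The open gripper is above the blue spacer (165,252) with the jaws across its flats, and nothing else is within the jaw span. I'll descend and grip.

```bash
python3 - <<'E'
from h import *
p=[.6247,-.1885]
servo_line([*p,.0035],vel=.12); print(current_ft_force(),current_tcp_pos())
close(); print(current_width(),current_ft_force(),current_time_s())
servo_line([*p,.12],vel=.15); print(current_width(),current_ft_force())
move_pose([.62,.205,.17],[180,0,167.2]); print(current_time_s(),current_tcp_pos(),current_width())
for n in("scene","top"): cv2.imwrite(f"pics/{n}2.png",read_camera(n))
s=cv2.imread("pics/scene2.png");t=cv2.imread("pics/top2.png")
cv2.imwrite("pics/v2.png",np.hstack([crop(s,(340,200),60,0,3)[:,:],crop(t,(200,180),60,0,3)]))
E
```

```text
[-0.05574276  0.39631033  0.26532601] [ 0.62530579 -0.18868022  0.00430589]
0.05341582351343762 [ 0.37706551 -0.05061274  1.56570764] 4.2417
0.05385447316396965 [-0.24955632 -0.04355102 -0.75540654]
6.6417 [0.62019424 0.20389039 0.16967758] 0.053625554131656566
```

View pics/v2.png

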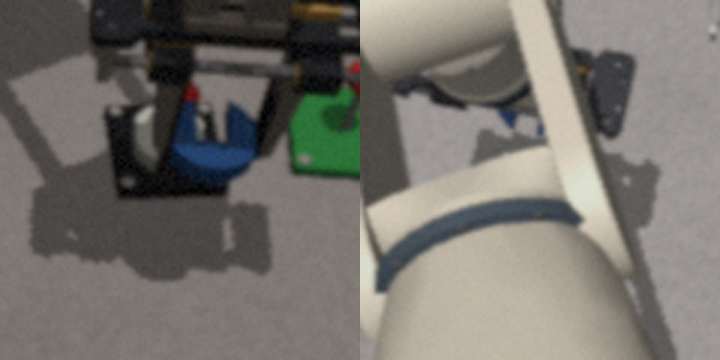

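```bash
python3 - <<'E'
from h import *
P=np.array([.503,.2285]);a=np.radians(-12.8);u=np.array([np.cos(a),np.sin(a)])
q=P+.085*u
move_pose([*q,.12],[180,0,167.2])
servo_line([*q,.0385],vel=.15); print(current_time_s(),current_tcp_pos(),current_width(),current_ft_force())
cv2.imwrite("pics/scene3.png",read_camera("scene"));s=cv2.imread("pics/scene3.png")
cv2.imwrite("pics/v3.png",crop(s,(345,200),38,0,8))
for d in(0,): print(proj("scene",[*current_tcp_pos()[:2],.05]))
E
```

```text
7.7833 [0.58704969 0.20992236 0.03948707] 0.05380218274568323 [-0.5575622  -0.35212435 -0.51240268]
[338.59830936 207.90320864]
```

View pics/v3.png

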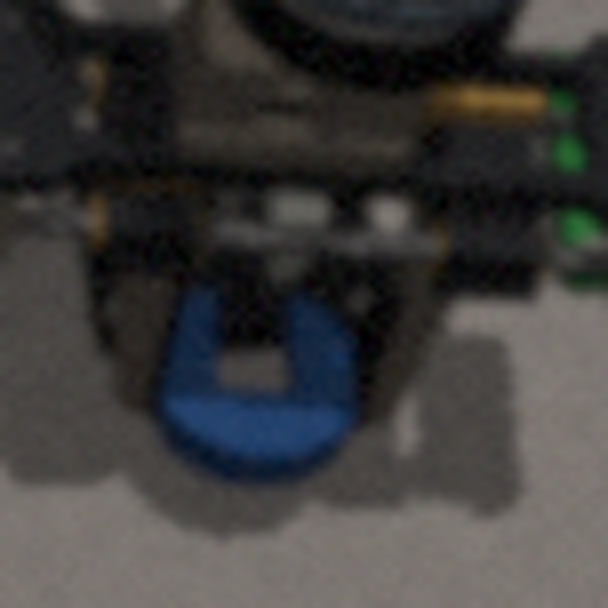

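```bash
python3 - <<'E'
from h import *
u=np.array([.975,-.2215])
t=np.array([.58704969,.20992236])
for c in((250,390),(252,462),(160,402),(358,402)):
    w=plane("scene",(307+c[0]/8-.5*0,162+c[1]/8),.0512)[:2]; d=w-t
    print(c,w, "along",d@u*1000,"side",d@np.array([-u[1],u[0]])*1000)
E
```

```text
(250, 390) [0.59552058 0.2067972 ] along 8.951341704305047 side -1.1707237514469888
(252, 462) [0.61927272 0.2011885 ] along 33.35200615529986 side -1.3781132700182268
(160, 402) [0.59621071 0.18064077] along 15.417862895682644 side -26.520381628042266
(358, 402) [0.60348508 0.23591998] along 10.266032982162344 side 28.988121826896432
```

```bash
python3 - <<'E'
from h import *
P=np.array([.503,.2285]);a=np.radians(-12.8);u=np.array([np.cos(a),np.sin(a)])
servo_line([*(P+.006*u),.0385],vel=.08)
f0=np.mean([current_ft_force() for _ in range(5)],0); print(current_time_s(),f0,current_tcp_pos())
s=.006;hit=None
while s>-.007:
    s-=.001; servo_line([*(P+s*u),.0385],vel=.02)
    f=np.mean([current_ft_force() for _ in range(5)],0)-f0
    print(round(s*1000,1),f.round(1),round(current_time_s(),2))
    if f[:2]@u>4: hit=s;break
print(hit,current_width(),current_tcp_pos())
cv2.imwrite("pics/scene4.png",read_camera("scene"));s_=cv2.imread("pics/scene4.png")
cv2.imwrite("pics/v4.png",crop(s_,(335,185),38,0,8))
E
```

```text
8.9667 [ 0.0632546 -0.2568397 -2.0968447] [0.509443   0.22725283 0.03860916]
5.0 [ 0.9 -0.2  0.6] 9.22
4.0 [-0.1  0.2  1.3] 9.47
3.0 [-0.2  1.4  1.5] 9.72
2.0 [-0.8  0.5  1.7] 9.97
1.0 [0.9 0.1 0.9] 10.22
0.0 [0.  0.3 0.9] 10.47
-1.0 [-0.9  0.6  0.8] 10.72
-2.0 [0.8 0.5 0.8] 10.97
-3.0 [ 0.1 -0.3  1.4] 11.22
-4.0 [ 3.4 -2.3 -1.2] 11.47
-5.0 [ 7.4 -3.9 -2.8] 11.72
-0.005 0.05382521968520516 [0.49952955 0.22944681 0.03862454]
```

View pics/v4.png

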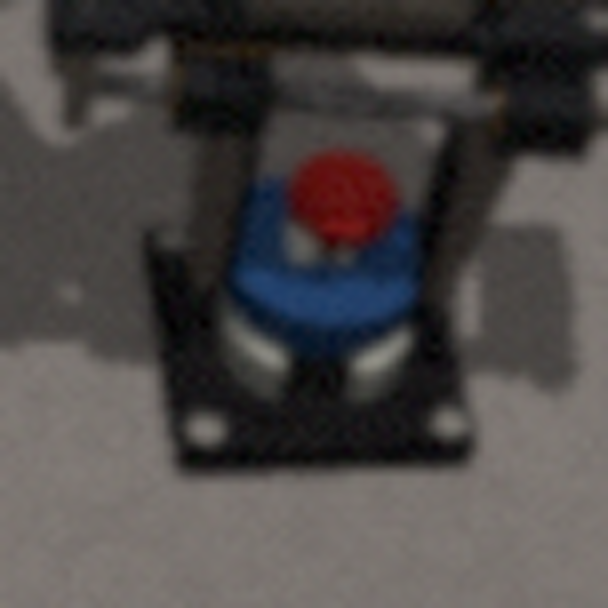

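```bash
python3 - <<'E'
from h import *
P=np.array([.503,.2285]);a=np.radians(-12.8);u=np.array([np.cos(a),np.sin(a)])
q=P-.0012*u
servo_line([*q,.0385],vel=.03)
f0=np.mean([current_ft_force() for _ in range(5)],0)
for z in(.036,.035,.0345,.034,.0335,.033,.0325):
    servo_line([*q,z],vel=.02); f=np.mean([current_ft_force() for _ in range(5)],0)-f0
    print(z,f.round(1),round(current_time_s(),2))
    if f[2]>4: break
open_jaws(); print(current_time_s(),current_width(),current_ft_force())
cv2.imwrite("pics/scene5.png",read_camera("scene"));s_=cv2.imread("pics/scene5.png")
cv2.imwrite("pics/v5.png",crop(s_,(335,185),38,0,8))
E
```

```text
0.036 [ 0.4  0.2 -0.9] 12.32
0.035 [-0.1 -0.5 -1.4] 12.57
0.0345 [ 0.1 -0.4 -1.4] 12.82
0.034 [ 0.9 -0.4 -0.4] 13.07
0.0335 [ 0.5 -0.1  0.4] 13.32
0.033 [-1.4 -1.2  7.2] 13.57
14.275 0.09192661898722927 [-0.25402959  0.26840447  0.41536648]
```

View pics/v5.png

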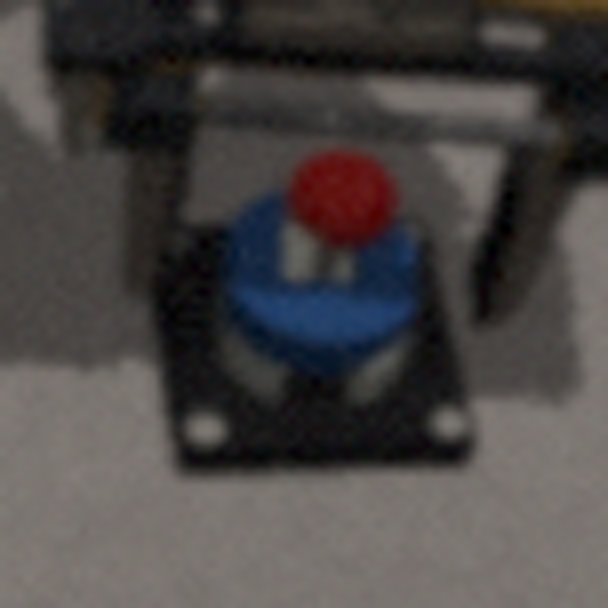

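The blue spacer lies on the silver one with the stem in its slot, and the fingers are clear. I'll retreat straight up and check from both views.

```bash
python3 - <<'E'
from h import *
P=np.array([.503,.2285]);a=np.radians(-12.8);u=np.array([np.cos(a),np.sin(a)])
q=P-.0012*u
servo_line([*q,.20],vel=.15)
move_pose([.45,-.25,.3],[180,0,70]); print(current_time_s(),current_ft_force())
for n in("scene","top"): cv2.imwrite(f"pics/{n}6.png",read_camera(n))
s=cv2.imread("pics/scene6.png");t=cv2.imread("pics/top6.png")
cv2.imwrite("pics/v6.png",np.hstack([crop(s,(337,187),32,0,6),crop(t,(197,203),32,0,6)]))
s0=cv2.imread("pics/scene0.png")
hsv=lambda i:cv2.inRange(cv2.cvtColor(i[170:210,190:230],cv2.COLOR_BGR2HSV)[...,2],0,45)
print([cv2.moments(hsv(i),True)['m10']/cv2.moments(hsv(i),True)['m00'] for i in(s0,s)])
E
```

```text
17.3833 [0.47532439 0.09929712 0.08406486]
[17.507042253521128, 17.444839857651246]
```

View pics/v6.png

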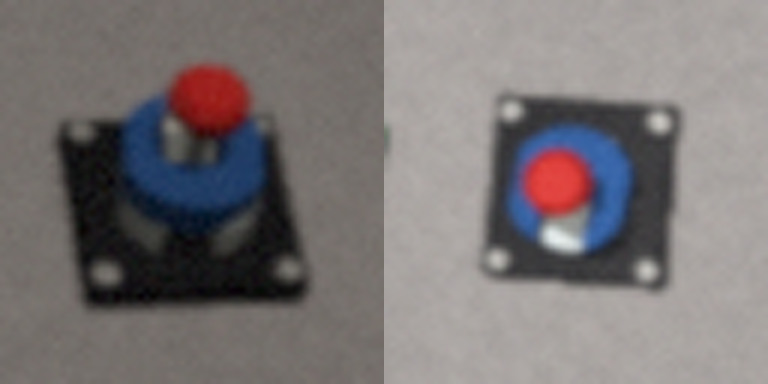

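View pics/scene6.png

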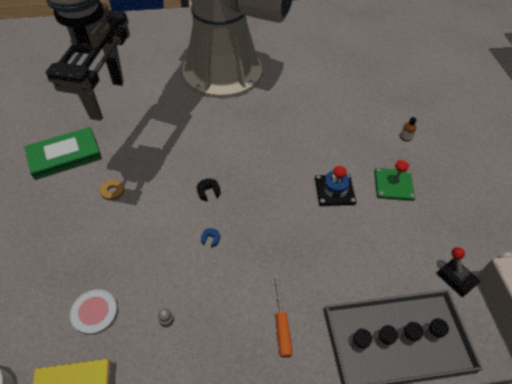

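The blue spacer lies flat on the silver one, in scene at (337,183) and top at (195,205). Its mouth faces down (-x) in the top view, and the silver mouth still faces +x below it. The black spare at (208,189) has not moved.

```bash
python3 -c "
from bench import *
hand_in(); print(current_time_s())"
```

```text
the job is handed in; nothing more can be done
the job is handed in; nothing more can be done
```

The blue spacer is on the stop pillar's stem, lying flat on the silver spacer with its slot facing the opposite way. I handed the job in shortly after 17.4 s on the robot's clock.

- **What I did:** I gripped the larger blue spacer by its flats (width read 53.8 mm) and slid it under the knob from the +x side. At the slot's end I felt light contact with the stem (about 8 N). I backed off about 2.5–3.8 mm to roughly centre it, lowered it until it touched the silver spacer (about 7 N), released it and retreated straight up.
- **Last checks:** Both cameras show the blue spacer flat under the knob with the stem in its slot. Its mouth faces about -x (set to 167°) and the silver one's still faces about +x (measured at -13° before placing). The black spare moved less than 0.1 px in the one image direction I measured (columns, scene view). The gripper was touching nothing.
- **Disagreements:** The two cameras differed by about 3 mm in x, so I used the stem contact to set the depth. I judged that the silver spacer had not moved by eye in the pictures, because the blue one covers most of it.

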